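# Clamp a wooden block with the ball knob of a rack clamp

### The job

Lay the brown wooden block flat on the bed of the rack clamp, lengthwise between the jaw and the end stop, and let go of it. Then turn the smooth ball knob clockwise until the jaw holds the block flush and snug against the end stop, gently enough not to crush the wood. Drive the jaw only by the knob, and leave the other tools where they are.

Things in the scene. Friction and masses are not known exactly. Their poses are not given: they have to be found in the camera images.
- clamp: Rack clamp: plate 250x100x10 mm; origin centre of underside; x = jaw's pushing direction (knob to stop), z up. Bed = plate top, z 10 mm. Gear housing 60x56 mm, top z 48, at x -85. End stop: steel plate 60 mm wide, z 12 to 38, bracket behind it to z 46; its face is near x = 84 mm, but its setting differs by up to 4 mm either way each time and is not reported.
- bed (a point): Point on the top of the bed, on the clamp's centre line, midway between the open jaw and the end stop (x = 36 mm, y = 0, z = 10 mm in the clamp's frame).
- ball_centre (a point): Centre of the knob's ball: smooth black ball, 42 mm diameter, on an upright 11 mm stem, 100 mm above the bench (the housing below it ends at 48 mm). It turns about the vertical. Slippery (friction about 0.35): it slips if gripped loosely or above its widest part.
- knob (a joint): Knob angle, rad; 0 = jaw fully back, grows clockwise seen from above, at most 3.4; 1 rad drives the jaw 12 mm. Turning it free takes 0.12 N m; each N of jaw force on the block adds 0.012 N m. It stays where let go and keeps up to about 10 N of clamping force. Once the block touches jaw and stop the force rises by about 14 N per 0.1 rad.
- jaw: Sliding jaw on a square rack bar running back through the housing. Its rubber-faced plate, 44 mm wide, z 12 to 36 mm, gives on springs (14 N per mm). Origin at the centre of the unloaded plate's face, 24 mm above the bench; x as the clamp's. With the knob at 0 the face is at x = -12 mm in the clamp's frame, 92 to 100 mm from the stop. 3 N or more holds the block; over 30 N crushes it.
- block: The loose brown wooden block, a plain brick shape 45 x 70 x 22 mm (its x, y, z), about 60 g. Origin at the centre of its underside; its 70 mm length runs along its y axis.
- nut: Bystander: small grey collet nut, 28 mm, 24 mm high, standing on the bench beyond the clamp. Origin at the centre of its underside.
- key: Bystander: black L-shaped hex key, 85 mm long, 6 mm high, lying on the bench beyond the clamp. Origin at the centre of its underside.
- plane: Bystander: block plane, 45 x 155 x 38 mm, standing on the bench beyond the clamp, to the right. Origin at the centre of its underside.

How it is judged:
By the outcome, as a careful person would: the job done as asked, in the order asked, and still so for the second after the job is handed in, with the robot touching nothing.
It also fails if it takes over 72 s, if anything falls off the work surface, if the arm or the gripper's body presses on something with over 40 N, if the wrist force passes 120 N, or if a joint passes its speed limit or range.

### The arm

A 6-joint arm with a two-finger parallel gripper is mounted at the origin on a cart in front of the work surface, level with it; the furniture and walls round the work are solid. World frame = base frame: x ahead of the robot, y to its left, z up, the work surface at z = 0. Lengths are in m, angles in degrees, forces in N, time in s.
With the tool pointing down it reaches from about 0.25 to 0.725 m from the base axis. Payload 9.7 kg.
Tool frame: the origin (TCP) lies at the very end of the fingers, on their centre line; the grasp point (between the pads) lies 19 mm behind it (bot.grip_point_offset is the distance from the TCP to the grasp point, in m); y points along the fingers, x is the direction in which the jaws open and shut, and the axes are right-handed (so a half turn about y gives the same grasp; the last joint's range is limited). The gripper opens to 85 mm and grips with 20 to 120 N. Pads are 22 mm wide; open, the fingers measure 114 mm over their backs; the gripper's body (76 mm by 85 mm) begins 54 mm behind the grasp point. The pads swing forward as they close: fully open they stand 13 mm farther back than shut.
Start: joints at [69.844, 4.979, 10.078, 95.1, 0, 90], TCP at [0.19, 0.516, 0.231] pointing down, gripper open.
Joint ranges: [-179.16, 179.16], [-48.56, 103.87], [-65.8, 70.77], [-126.05, 130.52], [-82.76, 87.17], [-180, 180]. Speed limits (degrees/s): [127.2, 127.2, 147.25, 180, 180, 180].

### API

Orientations are given as [roll, pitch, yaw] about the fixed x, y, z axes, in that order (R = Rz(yaw) Ry(pitch) Rx(roll)).
In Python, from workcell import bot gives the robot as it stands.
- The arm moves only by the shell command python3 -m inch 'ROWS' [FORCE]. ROWS is JSON, a list of rows, each a list of 3 entries, a list of its own where there are three numbers: the shift along the tool's x, y, z in mm, then the turn, a rotation vector about the tool's x, y, z in rad, then the finger opening in mm, from 0 to 85.4. In form: [[[x, y, z], [ax, ay, az], grip], ...]. A call has 1 to 20 rows; each row is the pose to reach, as a shift and turn from the pose measured when the call began, along the tool's axes at that moment; what a row does not reach only later rows make up. A row lasts 1/10 s, in which the tool goes at most 50 mm and 8.59 degrees, less where a joint would pass 70% of its speed; a pose out of reach is approached as far as the arm can. A call with a gripper value outside its range is refused whole. The fingers move at their own pace and stop on an object; FORCE is the grip in N (left out, the last holds). Time passes only in rows, so rows that repeat a pose let the fingers close. It gives the time, the measured TCP pose, the force and the opening at its end, in the units of the state.
- bot.get_obs(): the state, without advancing time (a new reading comes with each control period).
- bot.camera(name): name is "scene" or "top" or "wrist"; returns a dict with "frame" (384x512x3 uint8, red, green, blue), "mtx" (3x3 intrinsics, pixels), "origin" and "orientation" of the camera in the world. Camera axes: x right, y down, z forward; pixel columns grow to the right and rows downward; lengths in m; the calibration is good to about 2 mm. A picture is of the moment at which its call begins. There is no depth.
- bot.job_done(): hands the job in, once; it reports no verdict.
Trained networks look in a picture, given as the dict that the camera call returned (one of the last four; its "shot" number tells which), for a name from the list of things; names that differ only in an ending like _2 or _b are one class to them, and where a whole thing is asked for, a point or a joint stands for the part that bears it (a point fixed in the world has none). Each returns a list of dicts, best first, with "confidence" (0 to 1); they miss things now and then, are a little off and sometimes report something else, mostly with a low value. They report only what shows in the picture. A call takes as long as a camera call.
- bot.search_frame(picture, name): "box" ([left, top, right, bottom] in pixels, round what is visible of it).
- bot.cut_out(picture, name): "region" (384x512 bool, what is visible of it) and "box" ([left, top, right, bottom] in pixels, round what is visible of it).
The state is a dict: "time": time; "q": joint angles; "qd": joint speeds; "joint_efforts": joint torques, N m; "ee_pos": TCP position; "tcp_rot": TCP orientation; "wrist_force": force on the tool from outside, world axes, zero at the start; "torque": the same for the moment, N m; "opening": finger opening in m.
Only numpy, scipy, OpenCV 4.12 (cv2) and the standard library are available. Lean on these libraries where they do the work, as an engineer would, in place of code of your own. Each camera call takes 0.05 s, during which the arm holds its last target. There are 200 camera calls.

## Working session

There is one attempt and no reset: what is moved stays moved. The work goes in short steps, Python scripts to look and compute and a shell command to move; the robot and the scene stay as the last step left them, time stands still between calls to the robot, and variables do not carry over. Pictures are saved under pics/ and viewed, about 8 in all and at most 12, crops included, and the job is handed in when it is done.

```bash
ls; mkdir -p pics
cat > h.py <<'E'
import numpy as np, cv2
from scipy.spatial.transform import Rotation as R
from workcell import bot
def Rm(o):
    o=np.array(o,float)
    return o if o.shape==(3,3) else R.from_euler('xyz',o,degrees=True).as_matrix()
def ray(p,uv,z):
    d=Rm(p['orientation'])@np.linalg.inv(p['mtx'])@np.array([uv[0],uv[1],1.]); o=np.array(p['origin'])
    return o+d*(z-o[2])/d[2]
def proj(p,X):
    c=np.array(p['mtx'])@(Rm(p['orientation']).T@(np.array(X)-np.array(p['origin']))); return c[:2]/c[2]
def save(p,n,crop=None,s=1.5):
    f=p['frame'][:,:,::-1]
    if crop: f=f[crop[1]:crop[3],crop[0]:crop[2]]
    cv2.imwrite('pics/'+n,cv2.resize(f,None,fx=s,fy=s,interpolation=cv2.INTER_CUBIC))
def rect(reg):
    c,_=cv2.findContours(reg.astype(np.uint8),cv2.RETR_EXTERNAL,cv2.CHAIN_APPROX_NONE)
    return cv2.minAreaRect(max(c,key=cv2.contourArea))
E
python3 - <<'E'
from h import *
print(bot.get_obs()); 
for n in ['top','scene']:
    p=bot.camera(n); print(n,p['origin'],p['orientation'],p['mtx']); save(p,n+'1.png')
    for t in ['clamp','block','knob','jaw','nut','key','plane']:
        r=bot.cut_out(p,t)
        for d in r[:2]:
            print(t,round(d['confidence'],2),np.round(d['box']),end=' ')
            if n=='top':
                q=cv2.boxPoints(rect(d['region'])); print(np.round([ray(p,c,0.0)[:2] for c in q],3).tolist(),q.round().tolist())
        print()
E
```

```text
pics
{'time': 0.0, 'q': array([ 6.98421611e+01,  5.01236147e+00,  1.00360362e+01,  9.51006103e+01,
       -3.87839983e-04,  9.00024219e+01]), 'qd': array([ 0.08108966,  0.00670045,  0.02174666, -0.01357574,  0.09686037,
       -0.00681915]), 'joint_efforts': array([ 3.58359648e-03, -5.20388818e+01,  4.64802074e+01,  1.65407202e-02,
        6.48153446e-05, -1.30396845e-06]), 'ee_pos': array([0.18945802, 0.51609782, 0.23058515]), 'tcp_rot': array([-9.00003911e+01,  7.69355599e-02,  6.98397392e+01]), 'wrist_force': array([ 0.23761135, -0.363843  , -0.09153918]), 'torque': array([0.00971828, 0.05004245, 0.03322487]), 'opening': 0.08556836974077797}
top [ 0.4926717  -0.17691813  1.03596797] [-173.7807352    -1.15826573  -91.29559922] [[491.58588549   0.         256.45937353]
 [  0.         491.58588549 191.39054968]
 [  0.           0.           1.        ]]
clamp 0.67 [132. 198. 285. 259.] [[0.558, 0.068], [0.6, -0.246], [0.498, -0.259], [0.458, 0.052]] [[129.0, 216.0], [278.0, 193.0], [285.0, 242.0], [137.0, 264.0]]

block 0.97 [318. 214. 355. 256.] [[0.528, -0.329], [0.553, -0.37], [0.
[... 934 characters left out ...]
1 [269. 147. 345. 172.] [[0.693, -0.234], [0.701, -0.39], [0.651, -0.392], [0.643, -0.236]] [[271.0, 150.0], [344.0, 145.0], [345.0, 168.0], [273.0, 173.0]]

scene [ 0.111179   -0.45280145  0.75921133] [-140.37062966    0.85770092  -62.63197738] [[406.49870635   0.         252.37856073]
 [  0.         406.49870635 193.83365171]
 [  0.           0.           1.        ]]
clamp 0.72 [295. 263. 322. 299.] clamp 0.58 [140. 180. 268. 259.] 
block 0.71 [239. 188. 251. 194.] block 0.57 [297. 265. 324. 296.] 
knob 0.94 [160. 180. 173. 209.] 
jaw 0.83 [141. 199. 207. 230.] 
nut 0.6 [211. 166. 219. 176.] 
key 0.42 [236. 189. 271. 195.] 
plane 0.89 [278. 198. 349. 237.] plane 0.59 [143. 177. 273. 260.]
```

View pics/top1.png

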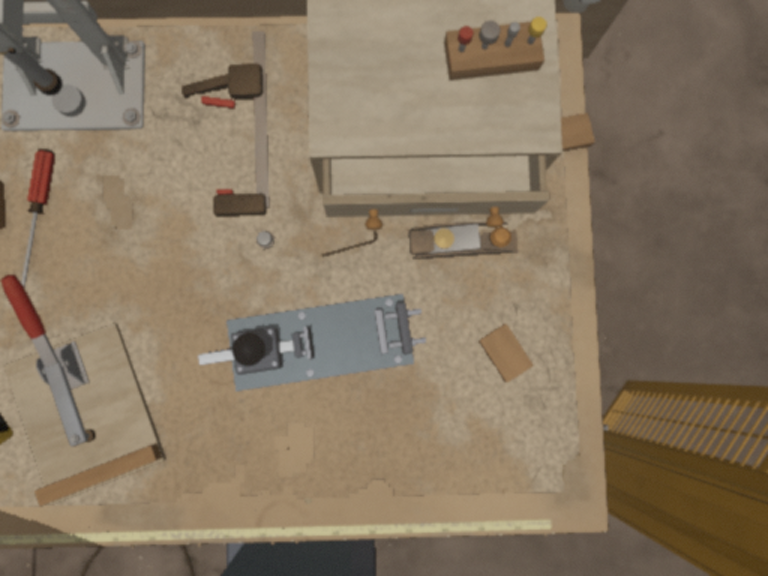

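View pics/scene1.png

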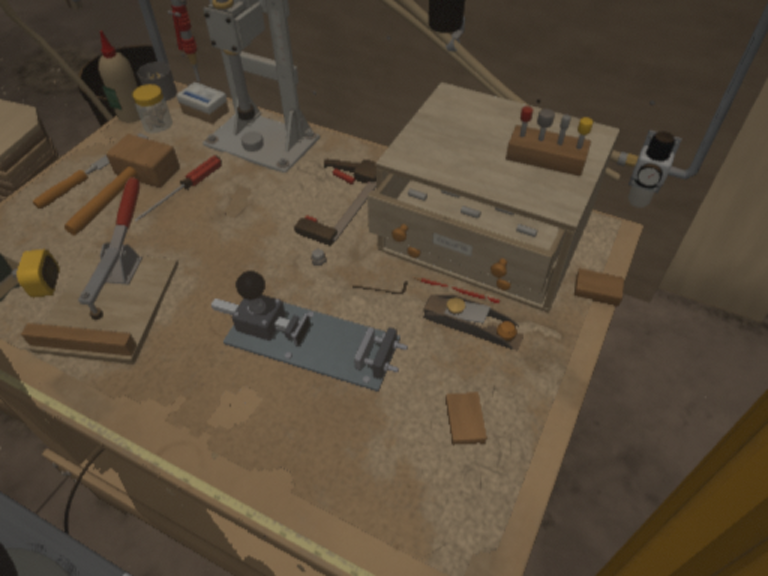

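Top view (1.5x scale): clamp plate with corners at about (228,320), (405,295), (413,365) and (236,390). The ball is at (249,348) on the left, the stop at (395,328), and the block at (506,352) lies free and flat, right of the stop. The scene view agrees. Next I'll refine the poses.

Run:
```python
from h import *
p=bot.camera('top'); f=p['frame']; hsv=cv2.cvtColor(f,cv2.COLOR_RGB2HSV)
print('plate hsv',hsv[235,225],hsv[242,175],'bench',hsv[280,220])
h,s,v=[hsv[...,i].astype(int) for i in range(3)]
m=((h>80)&(h<125)&(s>30)); mm=np.zeros_like(m); mm[185:270,145:285]=m[185:270,145:285]
n,l,st,c=cv2.connectedComponentsWithStats(mm.astype(np.uint8)); k=1+np.argmax(st[1:,4]); g=l==k
q=cv2.boxPoints(rect(g)); w=np.array([ray(p,x,0.01)[:2] for x in q]); print(q,w.round(4),w.mean(0),[np.linalg.norm(w[i]-w[i-1]).round(4) for i in range(4)])
e=[w[i]-w[i-1] for i in range(4)]; L=max(e,key=np.linalg.norm); L=L*-np.sign(L[1]); print('clamp yaw',np.degrees(np.arctan2(L[1],L[0])))
d=bot.cut_out(p,'block')[0]
q=cv2.boxPoints(rect(d['region'])); w=np.array([ray(p,x,0.022)[:2] for x in q]); print('block',w.round(4),w.mean(0),[np.linalg.norm(w[i]-w[i-1]).round(4) for i in range(4)])
e=[w[i]-w[i-1] for i in range(4)]; L=max(e,key=np.linalg.norm);print('block long dir',np.degrees(np.arctan2(L[1],L[0]))%180)
d=bot.cut_out(p,'knob')[0]; ys,xs=np.nonzero(d['region']); print('ball',ray(p,[(xs.min()+xs.max())/2,(ys.min()+ys.max())/2],0.1))
```

```text
plate hsv [ 97  17 136] [120   8 102] bench [ 17  82 161]Traceback (most recent call last):
  File "<stdin>", line 6, in <module>
    return _wrapfunc(a, 'argmax', axis=axis, out=out, **kwds)
    return bound(*args, **kwds)
ValueError: attempt to get argmax of an empty sequence
```

```bash
cat > meas.py <<'E'
from h import *
def clamp_block(p, do=('clamp','block','ball')):
    f=p['frame'].astype(int); out={}
    if 'clamp' in do:
        m=(f[...,0]-f[...,2])<8; mm=np.zeros(m.shape,np.uint8); mm[185:270,145:290]=m[185:270,145:290]
        mm=cv2.morphologyEx(mm,cv2.MORPH_OPEN,np.ones((11,11),np.uint8))
        n,l,st,c=cv2.connectedComponentsWithStats(mm); k=1+np.argmax(st[1:,4])
        q=cv2.boxPoints(rect(l==k)); out['clamp']=(q,0.01)
    if 'block' in do:
        q=cv2.boxPoints(rect(bot.cut_out(p,'block')[0]['region'])); out['block']=(q,0.022)
    for n,(q,z) in out.items():
        w=np.array([ray(p,x,z)[:2] for x in q]); e=[w[i]-w[i-1] for i in range(4)]; L=max(e,key=np.linalg.norm); L=L*-np.sign(L[1])
        print(n,q.round(1).tolist(),'centre',w.mean(0).round(4),'sides',[np.linalg.norm(x).round(4) for x in e],'yaw',np.degrees(np.arctan2(L[1],L[0])).round(2))
    if 'ball' in do:
        ys,xs=np.nonzero(bot.cut_out(p,'knob')[0]['region']); print('ball',ray(p,[(xs.min()+xs.max())/2,(ys.min()+ys.max())/2],0.1).round(4))
E
python3 - <<'E'
from meas import *
p=bot.camera('top'); clamp_block(p)
E
```

```text
clamp [[150.0, 213.1999969482422], [268.6000061035156, 195.5], [275.6000061035156, 242.0], [157.0, 259.79998779296875]] centre [ 0.5304 -0.1082] sides [np.float64(0.0974), np.float64(0.2498), np.float64(0.0982), np.float64(0.2473)] yaw -82.62
block [[318.29998779296875, 226.5], [337.1000061035156, 214.60000610351562], [356.1000061035156, 244.6999969482422], [337.29998779296875, 256.6000061035156]] centre [ 0.5077 -0.3643] sides [np.float64(0.0726), np.float64(0.0465), np.float64(0.0728), np.float64(0.0462)] yaw -149.66
ball [ 0.5196 -0.0243  0.1   ]
```

```bash
cat > go.py <<'E'
import sys
from h import *
def go(x,y,z,yaw):
    o=bot.get_obs(); Rc=Rm(o['tcp_rot']); Rt=Rm([-90,0,yaw])
    print('t',round(o['time'],2),'pos',o['ee_pos'].round(4),'rot',o['tcp_rot'].round(2),'q',o['q'].round(1),'open',round(o['opening']*1e3,1),'F',o['wrist_force'].round(1),'T',o['torque'].round(3))
    print('shift mm',(Rc.T@(np.array([x,y,z])-o['ee_pos'])*1e3).round(1),'turn',R.from_matrix(Rc.T@Rt).as_rotvec().round(3))
if __name__=='__main__': go(*map(float,sys.argv[1:]))
E
python3 go.py 0.508 -0.365 0.2 -59.7
python3 -m inch '[[[-717,30,-603],[0,2.26,0],85],[[-717,30,-603],[0,2.26,0],85],[[-717,30,-603],[0,2.26,0],85],[[-717,30,-603],[0,2.26,0],85],[[-717,30,-603],[0,2.26,0],85],[[-717,30,-603],[0,2.26,0],85],[[-717,30,-603],[0,2.26,0],85],[[-717,30,-603],[0,2.26,0],85],[[-717,30,-603],[0,2.26,0],85],[[-717,30,-603],[0,2.26,0],85],[[-717,30,-603],[0,2.26,0],85],[[-717,30,-603],[0,2.26,0],85],[[-717,30,-603],[0,2.26,0],85],[[-717,30,-603],[0,2.26,0],85],[[-717,30,-603],[0,2.26,0],85],[[-717,30,-603],[0,2.26,0],85],[[-717,30,-603],[0,2.26,0],85],[[-717,30,-603],[0,2.26,0],85],[[-717,30,-603],[0,2.26,0],85],[[-717,30,-603],[0,2.26,0],85]]' 40
python3 go.py 0.508 -0.365 0.2 -59.7
```

```text
t 1.0 pos [0.1895 0.5163 0.2313] rot [-90.     0.    69.84] q [69.8  5.  10.1 95.1 -0.  90. ] open 85.4 F [-0.2 -0.4  0.3] T [ 0.03  -0.003  0.006]
shift mm [-717.6   31.3 -602.6] turn [0.    2.261 0.   ]
time: 3.0
ee_pos: [0.5089, -0.3683, 0.1984]
tcp_rot: [-90.1, 0.1, -59.8]
wrist_force: [-1.0, 0.3, -1.7]
opening: 0.0852
t 3.0 pos [ 0.5089 -0.3683  0.1984] rot [-90.09   0.13 -59.82] q [-35.9  15.6  18.6  93.1  -0.  113.9] open 85.2 F [-1.   0.3 -1.7] T [0.032 0.017 0.006]
shift mm [-3.3 -1.6  0.9] turn [ 0.002 -0.002 -0.002]
```

Run:
```python
from meas import *
p=bot.camera('wrist'); print(np.array(p['origin']).round(3),bot.get_obs()['ee_pos'])
for d in bot.cut_out(p,'block')[:2]:
    q=cv2.boxPoints(rect(d['region'])); w=np.array([ray(p,x,0.022)[:2] for x in q]); print(d['confidence'],d['box'],q.round().tolist(),w.mean(0).round(4)); e=w-np.roll(w,1,0); print(np.linalg.norm(e,axis=1).round(4),np.degrees(np.arctan2(e[:,1],e[:,0])).round(1))
for c in [[.508,-.3655]]: print(proj(p,c+[.022]))
save(p,'w1.png')
```

```text
[ 0.575 -0.332  0.342] [ 0.50844211 -0.36633266  0.19933845]
0.94 [229.6, 140.2, 269.7, 200.2] [[229.0, 140.0], [267.0, 140.0], [267.0, 198.0], [229.0, 198.0]] [ 0.5105 -0.3655]
[0.071  0.0441 0.071  0.047 ] [  28.7  -59.9 -148.9  120.1]
[246.91969866 171.70681555]
```

View pics/w1.png

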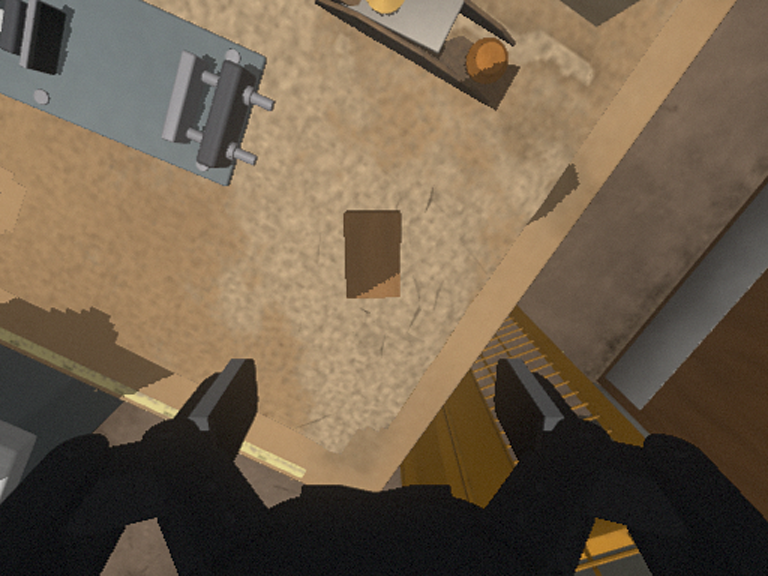

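The wrist view shows the block at (373,254) in the 1.5x picture, square to the tool and clear. The stop is at (215,115). I'll descend and grasp.

```bash
python3 go.py 0.5093 -0.3655 0.004 -59.9
python3 -m inch '[[[-2,50,0],[0,0,0],85],[[-2,100,0],[0,0,0],85],[[-2,140,0],[0,0,0],85],[[-2,170,0],[0,0,0],85],[[-2,190,0],[0,0,0],85],[[-2,195,0],[0,0,0],85],[[-2,195,0],[0,0,0],85],[[-2,195,0],[0,0,0],85]]'
python3 go.py 0.5093 -0.3655 0.004 -59.9
```

```text
t 3.1 pos [ 0.5083 -0.3651  0.2002] rot [-90.04   0.1  -59.71] q [-35.7  15.3  18.4  93.2   0.  114. ] open 84.7 F [-0.5  0.4  0.3] T [ 0.025  0.04  -0.001]
shift mm [  1.2 196.2   0.8] turn [ 0.001  0.003 -0.002]
time: 3.9
ee_pos: [0.5078, -0.3632, 0.0073]
tcp_rot: [-90.0, -0.0, -59.7]
wrist_force: [-0.5, 0.1, 0.7]
opening: 0.0851
t 3.9 pos [ 0.5078 -0.3632  0.0073] rot [-8.997e+01 -3.000e-02 -5.969e+01] q [-35.6  16.5  -1.5  71.9   0.  114.1] open 85.1 F [-0.5  0.1  0.7] T [ 0.045 -0.015 -0.014]
shift mm [2.7 3.3 0.1] turn [-0.     0.004  0.001]
```

```bash
python3 -m inch '[[[2,2,0],[0,0,0],85],[[2,2,0],[0,0,0],60],[[2,2,0],[0,0,0],40],[[2,2,0],[0,0,0],35],[[2,2,0],[0,0,0],35],[[2,2,0],[0,0,0],35],[[2,2,0],[0,0,0],35],[[2,2,0],[0,0,0],35]]' 40
python3 go.py 0.5093 -0.3655 0.2 -59.9
```

```text
time: 4.7
ee_pos: [0.5091, -0.3651, 0.0057]
tcp_rot: [-90.0, -0.1, -59.7]
wrist_force: [-0.4, 0.1, 5.8]
opening: 0.0439
t 4.7 pos [ 0.5091 -0.3651  0.0057] rot [-8.996e+01 -7.000e-02 -5.969e+01] q [-35.7  16.8  -1.3  71.8   0.  114. ] open 43.9 F [-0.4  0.1  5.8] T [-0.047  0.055 -0.053]
shift mm [   0.7 -194.3    0.2] turn [-0.001  0.004  0.001]
```

```bash
python3 -m inch '[[[0,-40,0],[0,0,0],35],[[0,-85,0],[0,0,0],35],[[0,-110,0],[0,0,0],35],[[0,-110,0],[0,0,0],35]]'
python3 go.py 0.5350 -0.1439 0.11 7.4
```

```text
time: 5.1
ee_pos: [0.5103, -0.366, 0.12]
tcp_rot: [-89.8, -0.4, -59.7]
wrist_force: [0.4, 0.1, -0.4]
opening: 0.044
t 5.1 pos [ 0.5103 -0.366   0.12  ] rot [-89.82  -0.39 -59.69] q [-35.7  14.5   8.6  83.7   0.  114. ] open 44.0 F [ 0.4  0.1 -0.4] T [0.03  0.005 0.021]
shift mm [-179.4    9.2  133.4] turn [ 1.000e-03 -1.171e+00  8.000e-03]
```

```bash
python3 -m inch '[[[-40,0,30],[0,-0.14,0],35],[[-75,0,56],[0,-0.28,0],35],[[-110,0,80],[0,-0.42,0],35],[[-145,0,107],[0,-0.56,0],35],[[-170,0,126],[0,-0.7,0],35],[[-179,0,133],[0,-0.84,0],35],[[-179,0,133],[0,-0.98,0],35],[[-179,0,133],[0,-1.1,0],35],[[-179,0,133],[0,-1.171,0],35],[[-179,0,133],[0,-1.171,0],35],[[-179,0,133],[0,-1.171,0],35]]'
python3 go.py 0.5350 -0.1439 0.06 7.4
python3 - <<'E'
from meas import *
p=bot.camera('wrist'); save(p,'w2.png')
for n in ['block','jaw','clamp']:
    for d in bot.cut_out(p,n)[:1]: print(n,d['confidence'],d['box'],cv2.boxPoints(rect(d['region'])).round().tolist())
c=np.array([.5304,-.1082]);a=np.radians(-82.62);X=np.array([np.cos(a),np.sin(a)]);Y=np.array([-X[1],X[0]])
for x,y,z in [(-12,0,36),(84,30,38),(84,-30,38),(125,50,10),(125,-50,10)]: print((x,y,z),proj(p,list(c+X*x/1e3+Y*y/1e3)+[z/1e3]).round(1)*1.5)
E
```

```text
time: 6.2
ee_pos: [0.5344, -0.1443, 0.1182]
tcp_rot: [-90.3, -0.2, 7.3]
wrist_force: [0.4, -0.1, -0.1]
opening: 0.0442
t 6.2 pos [ 0.5344 -0.1443  0.1182] rot [-90.25  -0.24   7.27] q [-15.    4.4  -3.1  82.2  -0.1  67.7] open 44.2 F [ 0.4 -0.1 -0.1] T [-0.033 -0.048  0.003]
shift mm [ 0.4 58.2  0.6] turn [ 0.004 -0.002  0.004]
block 0.76 [205.4, 183.9, 296.4, 313.3] [[205.0, 182.0], [295.0, 182.0], [295.0, 312.0], [205.0, 312.0]]
jaw 0.79 [225.7, 83.9, 279.5, 141.2] [[225.0, 84.0], [277.0, 84.0], [277.0, 141.0], [225.0, 141.0]]
clamp 0.84 [186.6, 0.0, 315.2, 227.1] [[187.0, 0.0], [312.0, 0.0], [312.0, 228.0], [187.0, 228.0]]
(-12, 0, 36) [373.8  208.05]
(84, 30, 38) [423.75 367.35]
(84, -30, 38) [325.35 367.95]
(125, 50, 10) [445.65 399.9 ]
(125, -50, 10) [303.75 400.65]
```

View pics/w2.png

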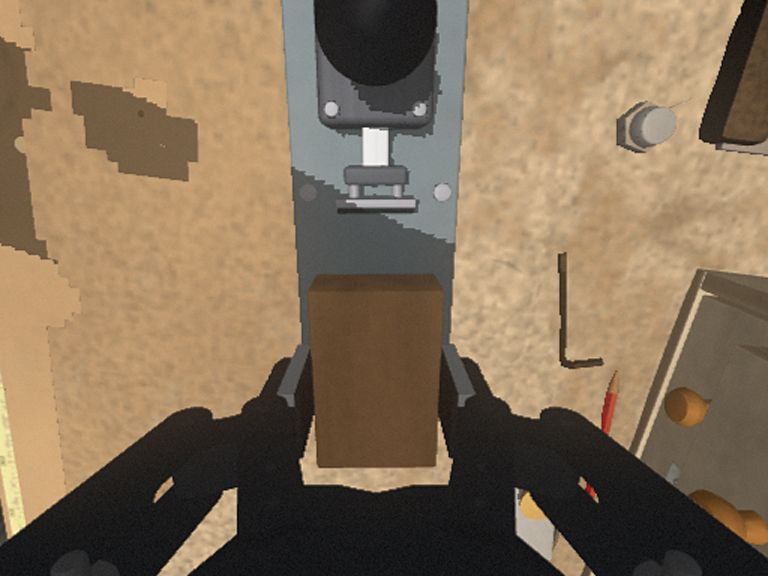

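The block hangs square between the pads. Its jaw-end top edge is at row 290 and its stop-end edge at row 467, on the clamp's centre line (column 375). I'll check the lengthwise position numerically.

Run:
```python
from meas import *
p=bot.camera('wrist')
c=np.array([.5304,-.1082]);a=np.radians(-82.62);X=np.array([np.cos(a),np.sin(a)]);Y=np.array([-X[1],X[0]])
def loc(u,v,z): 
    w=ray(p,[u/1.5,v/1.5],z)[:2]-c; return (np.array([w@X,w@Y])*1e3).round(1)
for uv in [(310,291),(442,291),(317,467),(437,467)]: print('top z.1345',loc(*uv,.1345),'z.1325',loc(*uv,.1325))
print('bottom jaw-end',loc(375,276,.1125)); print('jaw face top',loc(375,212,.036),'bar left/right plate edge at row 240',loc(297,240,.01),loc(456,240,.01), 'bar', loc(375,145,.024))
```

```text
top z.1345 [  3.6 -20.8] z.1325 [  4.3 -21.1]
top z.1345 [ 3.8 22.5] z.1325 [ 4.5 22.9]
top z.1345 [ 73.8 -21.7] z.1325 [ 75.5 -22. ]
top z.1345 [74.1 23.8] z.1325 [75.8 24.2]
bottom jaw-end [4.9 0.6]
jaw face top [-9.6  1. ] bar left/right plate edge at row 240 [ 10.8 -47.6] [11.2 51.6] bar [-44.6   1.1]
```

```bash
python3 -m inch '[[[0,40,0],[0,0,0],35],[[0,75,0],[0,0,0],35],[[0,92,0],[0,0,0],35],[[0,97,0],[0,0,0],35],[[0,98,0],[0,0,0],35],[[0,98,0],[0,0,0],35]]'
python3 go.py 0.5350 -0.1439 0.0158 7.4
```

```text
time: 7.05
ee_pos: [0.536, -0.145, 0.0223]
tcp_rot: [-90.3, -0.4, 7.3]
wrist_force: [0.8, 0.3, 0.4]
opening: 0.044
t 7.05 pos [ 0.536  -0.145   0.0223] rot [-90.31  -0.39   7.34] q [-15.1   6.4 -11.6  71.5  -0.1  67.6] open 44.0 F [0.8 0.3 0.4] T [-0.011  0.028  0.045]
shift mm [-0.9  6.5  1.3] turn [ 0.005 -0.001  0.007]
```

```bash
python3 -m inch '[[[-1,3,1],[0.005,0,0.007],35],[[-1,5,1],[0.005,0,0.007],35],[[-1,6,1],[0.005,0,0.007],35],[[-1,6,1],[0.005,0,0.007],35]]'
python3 go.py 0.5350 -0.1439 0.0158 7.4
```

```text
time: 7.45
ee_pos: [0.5349, -0.1442, 0.0162]
tcp_rot: [-90.0, 0.0, 7.3]
wrist_force: [0.3, -0.0, -0.2]
opening: 0.0438
t 7.45 pos [ 0.5349 -0.1442  0.0162] rot [-9.003e+01  1.000e-02  7.340e+00] q [-15.1   6.9 -11.7  71.4  -0.   67.6] open 43.8 F [ 0.3 -0.  -0.2] T [-0.011  0.039 -0.016]
shift mm [0.1 0.4 0.3] turn [ 0.001 -0.001 -0.   ]
```

```bash
python3 -m inch '[[[0,1,0],[0,0,0],35],[[0,1.5,0],[0,0,0],35],[[0,1.5,0],[0,0,0],35]]'
python3 go.py 0.5350 -0.1439 0.0158 7.4
```

```text
time: 7.75
ee_pos: [0.535, -0.1443, 0.0157]
tcp_rot: [-90.0, -0.0, 7.3]
wrist_force: [-3.1, 0.2, 6.4]
opening: 0.0444
t 7.75 pos [ 0.535  -0.1443  0.0157] rot [-9.005e+01 -3.000e-02  7.340e+00] q [-15.1   6.9 -11.7  71.3  -0.   67.6] open 44.4 F [-3.1  0.2  6.4] T [0.156 0.528 0.045]
shift mm [ 0.  -0.1  0.4] turn [ 0.001 -0.001  0.   ]
```

Contact with the bed at 6 N. I'll open the fingers, then lift.

```bash
python3 -m inch '[[[0,0,0],[0,0,0],50],[[0,0,0],[0,0,0],60],[[0,0,0],[0,0,0],70],[[0,0,0],[0,0,0],75],[[0,0,0],[0,0,0],75],[[0,-20,0],[0,0,0],75],[[0,-60,0],[0,0,0],75],[[0,-100,0],[0,0,0],75],[[0,-140,0],[0,0,0],75],[[0,-140,0],[0,0,0],75]]'
python3 - <<'E'
from meas import *
p=bot.camera('wrist'); save(p,'w3.png')
c=np.array([.5304,-.1082]);a=np.radians(-82.62);X=np.array([np.cos(a),np.sin(a)]);Y=np.array([-X[1],X[0]])
d=bot.cut_out(p,'block')[0]; q=cv2.boxPoints(rect(d['region']))
for u in q:
    w=ray(p,u,.032)[:2]-c; print(u.round(1)*1.5,(w@X*1e3).round(1),(w@Y*1e3).round(1))
E
python3 go.py .5195 -.0241 .15 70
```

```text
time: 8.75
ee_pos: [0.5371, -0.1447, 0.1617]
tcp_rot: [-90.2, -0.5, 7.3]
wrist_force: [-0.0, -0.2, -0.1]
opening: 0.0747
[339.  217.5] 0.3 -20.0
[403.5 217.5] 0.5 22.8
[403.5 318. ] 72.2 24.1
[339. 318.] 71.9 -22.1
t 8.85 pos [ 0.5355 -0.1443  0.1564] rot [-90.09  -0.13   7.34] q [-15.1   4.6   1.3  86.6  -0.   67.6] open 75.1 F [ 0.1 -0.4 -0.4] T [-0.003 -0.006  0.007]
shift mm [ -0.5   6.2 121.3] turn [ 3.000e-03 -1.094e+00  1.000e-03]
```

View pics/w3.png

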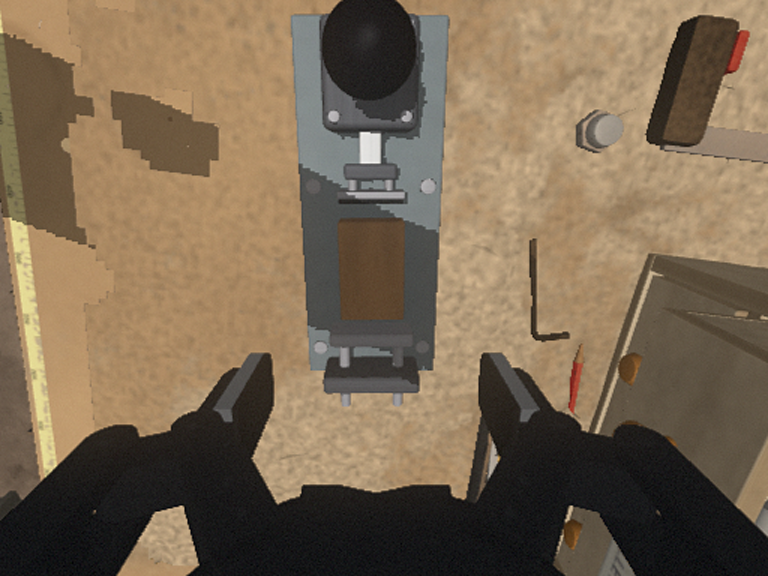

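The block lies flat on the bed at rows 218–318, clear of the jaw (row 200) and the stop (row 335), and centred. The ball is at (369,47). Next I'll move above the ball with the gripper turned to leave room for a clockwise stroke.

```bash
python3 - <<'E'
from meas import *
p=bot.camera('wrist'); d=bot.cut_out(p,'knob')[0]; m=d['region'].astype(np.uint8); c,_=cv2.findContours(m,0,2); print(d['box'],cv2.minEnclosingCircle(max(c,key=cv2.contourArea)))
print(ray(p,[369/1.5,47/1.5],.1)); print([ray(bot.camera('top'),[249/1.5,348/1.5],.1)])
E
python3 go.py .5195 -.0241 .15 90
python3 -m inch '[[[0,0,15],[0,-0.14,0],85],[[0,0,40],[0,-0.28,0],85],[[0,0,70],[0,-0.42,0],85],[[0,0,100],[0,-0.56,0],85],[[0,0,115],[0,-0.7,0],85],[[0,0,121],[0,-0.84,0],85],[[0,0,121],[0,-0.98,0],85],[[0,0,121],[0,-1.12,0],85],[[0,0,121],[0,-1.26,0],85],[[0,0,121],[0,-1.4,0],85],[[0,0,121],[0,-1.44,0],85],[[0,0,121],[0,-1.44,0],85]]'
python3 go.py .5195 -.0241 .077 90
```

```text
[213.5, 2.6, 282.8, 67.0] ((249.0, 29.93181800842285), 36.56393051147461)
[ 0.51872336 -0.02509901  0.1       ]
[array([ 0.52047928, -0.02528997,  0.1       ])]
t 9.0 pos [ 0.5343 -0.144   0.1541] rot [-89.99   0.1    7.34] q [-15.1   4.6   1.2  86.6  -0.   67.6] open 75.2 F [-0.  -0.4  0.5] T [-0.004 -0.029 -0.014]
shift mm [  0.6   4.1 120.8] turn [-1.000e-03 -1.443e+00 -1.000e-03]
time: 10.2
ee_pos: [0.5183, -0.024, 0.1527]
tcp_rot: [-89.8, 0.0, 89.9]
wrist_force: [-0.7, 0.8, -0.9]
opening: 0.0848
t 10.2 pos [ 0.5183 -0.024   0.1527] rot [-89.78   0.    89.87] q [-2.6  0.1 -3.7 86.5 -0.  -2.5] open 84.8 F [-0.7  0.8 -0.9] T [0.068 0.    0.002]
shift mm [-0.1 75.7 -1.5] turn [-0.004 -0.002 -0.   ]
```

```bash
python3 -m inch '[[[0,25,-1.5],[0,0,0],85],[[0,50,-1.5],[0,0,0],85],[[0,70,-1.5],[0,0,0],85],[[0,75,-1.5],[0,0,0],85],[[0,75,-1.5],[0,0,0],85],[[0,75,-1.5],[0,0,0],85]]'
python3 go.py .5196 -.0245 .077 90
```

```text
time: 10.8
ee_pos: [0.5198, -0.024, 0.0786]
tcp_rot: [-89.8, 0.0, 89.8]
wrist_force: [0.5, 0.3, 1.3]
opening: 0.0849
t 10.8 pos [ 0.5198 -0.024   0.0786] rot [-89.83   0.    89.84] q [ -2.6   0.9 -11.   78.2  -0.   -2.5] open 84.9 F [0.5 0.3 1.3] T [-0.011 -0.008 -0.012]
shift mm [-0.5  1.6  0.2] turn [-0.003 -0.003 -0.   ]
```

Close gently first, to read the centring error.

```bash
python3 -m inch '[[[-0.5,1.5,0],[0,0,0],60],[[-0.5,1.5,0],[0,0,0],46],[[-0.5,1.5,0],[0,0,0],36],[[-0.5,1.5,0],[0,0,0],36],[[-0.5,1.5,0],[0,0,0],36],[[-0.5,1.5,0],[0,0,0],36],[[-0.5,1.5,0],[0,0,0],36]]' 30
python3 go.py .5196 -.0245 .077 90
python3 - <<'E'
from h import *
p=bot.camera('scene'); save(p,'s2.png',(100,120,356,312),3)
E
```

```text
time: 11.5
ee_pos: [0.5201, -0.024, 0.0778]
tcp_rot: [-89.9, -0.0, 89.9]
wrist_force: [-0.6, 4.1, 5.7]
opening: 0.0406
t 11.5 pos [ 0.5201 -0.024   0.0778] rot [-8.989e+01 -4.000e-02  8.986e+01] q [ -2.7   0.9 -11.1  78.1   0.   -2.5] open 40.6 F [-0.6  4.1  5.7] T [ 0.744  0.222 -0.07 ]
shift mm [-0.5  0.8  0.5] turn [-0.002 -0.002  0.001]
```

View pics/s2.png

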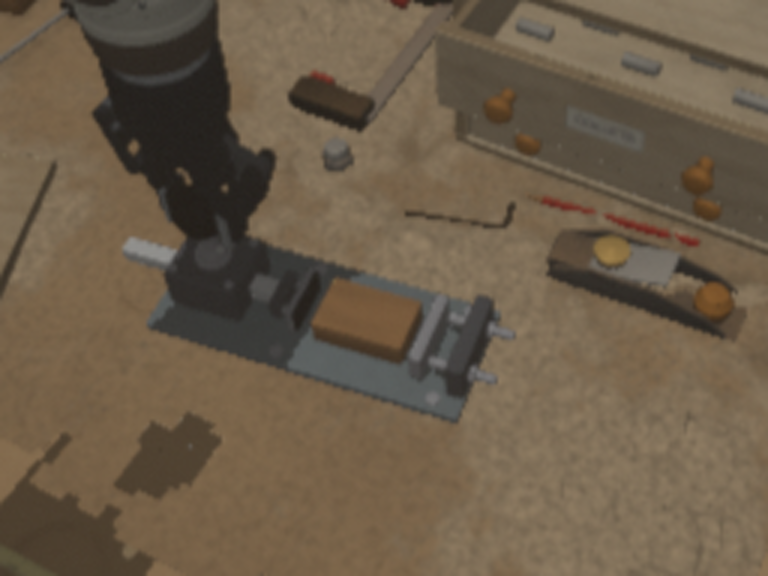

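The scene view shows the block on the bed between jaw and stop, and the fingers on the ball at 40.6 mm, near its widest part. I'll raise the grip force and turn 1.4 rad.

```bash
python3 -m inch '[[[0,0,0],[0,0,0],30],[[0,0,0],[0,0,0],30],[[0,0,0],[0,0.1,0],30],[[0,0,0],[0,0.22,0],30],[[0,0,0],[0,0.34,0],30],[[0,0,0],[0,0.46,0],30],[[0,0,0],[0,0.58,0],30],[[0,0,0],[0,0.7,0],30]]' 70
python3 go.py .5196 -.0243 .077 90
python3 -m inch '[[[0,0,0],[0,0.12,0],30],[[0,0,0],[0,0.24,0],30],[[0,0,0],[0,0.36,0],30],[[0,0,0],[0,0.48,0],30],[[0,0,0],[0,0.6,0],30],[[0,0,0],[0,0.7,0],30],[[0,0,0],[0,0.7,0],30]]'
python3 go.py .5196 -.0243 .077 0
python3 - <<'E'
from meas import *
p=bot.camera('scene'); save(p,'s3.png',(100,120,356,312),3)
p=bot.camera('top'); print([ (d['confidence'],d['box']) for n in ('jaw','block') for d in bot.cut_out(p,n)[:1]])
E
```

```text
time: 12.35
ee_pos: [0.5199, -0.0247, 0.078]
tcp_rot: [-89.9, 0.1, 49.5]
wrist_force: [-3.0, -3.0, 5.9]
opening: 0.0392
t 12.35 pos [ 0.5199 -0.0247  0.078 ] rot [-89.92   0.12  49.45] q [ -2.7   0.9 -11.1  78.1  -0.   37.8] open 39.2 F [-3.  -3.   5.9] T [-0.472  0.643  0.178]
shift mm [0.2 1.  0.5] turn [-0.002 -0.708 -0.001]
time: 13.05
ee_pos: [0.5192, -0.0252, 0.0781]
tcp_rot: [-90.1, 0.2, 9.1]
wrist_force: [-5.4, -1.7, 4.6]
opening: 0.0397
t 13.05 pos [ 0.5192 -0.0252  0.0781] rot [-90.06   0.22   9.12] q [ -2.7   0.9 -11.1  78.2  -0.1  78.2] open 39.7 F [-5.4 -1.7  4.6] T [-0.148  0.849 -0.081]
shift mm [0.5 1.1 0.8] turn [ 0.001  0.159 -0.004]
[(0.87, [184.6, 217.8, 215.7, 234.4]), (0.66, [215.5, 209.1, 253.1, 241.5])]
```

View pics/s3.png

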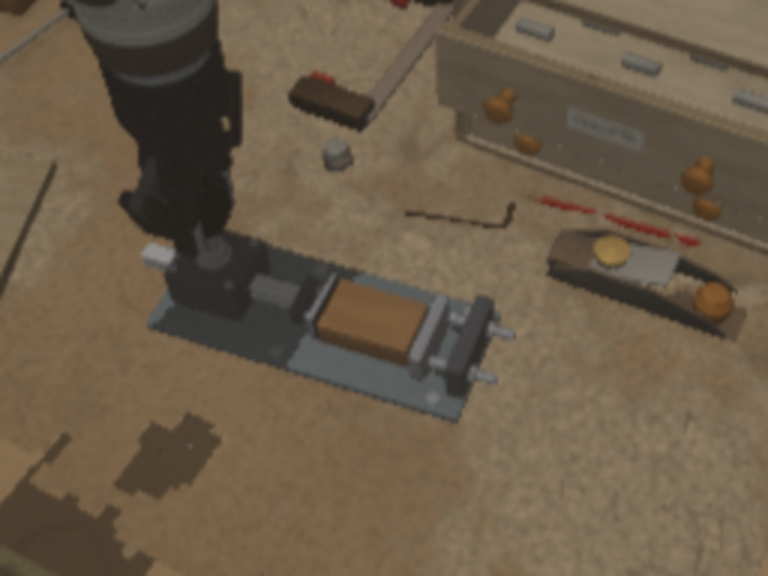

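The jaw plate (325,300 in the crop) now touches the block's end at about (330,305), and roughly 5 mm remains to the stop at (425,335). I'll go on in smaller steps and watch the torque.

```bash
cat > st.py <<'E'
from h import *
o=bot.get_obs(); print('t',round(o['time'],2),'turned',round(np.radians(89.86-o['tcp_rot'][2]),3),'F',o['wrist_force'].round(1),'Tz',o['torque'].round(3),'j6',o['joint_efforts'][3:].round(3),'open',round(o['opening']*1e3,1))
E
for i in 1; do python3 st.py; python3 -m inch '[[[0.5,0,1],[0,0.06,0],30],[[0.5,0,1],[0,0.12,0],30],[[0.5,0,1],[0,0.18,0],30]]'>/dev/null; python3 st.py
python3 -m inch '[[[0,0,0],[0,0.06,0],30],[[0,0,0],[0,0.1,0],30]]'>/dev/null; python3 st.py
python3 -m inch '[[[0,0,0],[0,0.05,0],30]]'>/dev/null; python3 st.py
python3 -m inch '[[[0,0,0],[0,0.05,0],30]]'>/dev/null; python3 st.py; done
python3 - <<'E'
from h import *
p=bot.camera('scene'); save(p,'s4.png',(180,180,280,255),7)
E
```

```text
t 13.25 turned 1.406 F [-5.7 -1.1  4.6] Tz [-0.181  0.915 -0.093] j6 [-2.001  0.305 -0.107] open 39.5
t 13.55 turned 1.589 F [-4.7 -4.9  4.7] Tz [-0.878  0.732  0.139] j6 [-1.692  1.286 -0.833] open 39.3
t 13.75 turned 1.691 F [-3.3  1.7  3.9] Tz [0.231 0.238 0.167] j6 [-0.793 -0.283 -0.235] open 39.4
t 13.85 turned 1.743 F [-1.3  2.3  2.6] Tz [0.335 0.056 0.156] j6 [-0.357 -0.55  -0.839] open 39.5
t 13.95 turned 1.795 F [-2.1  2.1  2.9] Tz [0.3   0.068 0.168] j6 [-0.426 -0.466 -0.651] open 39.5
```

View pics/s4.png

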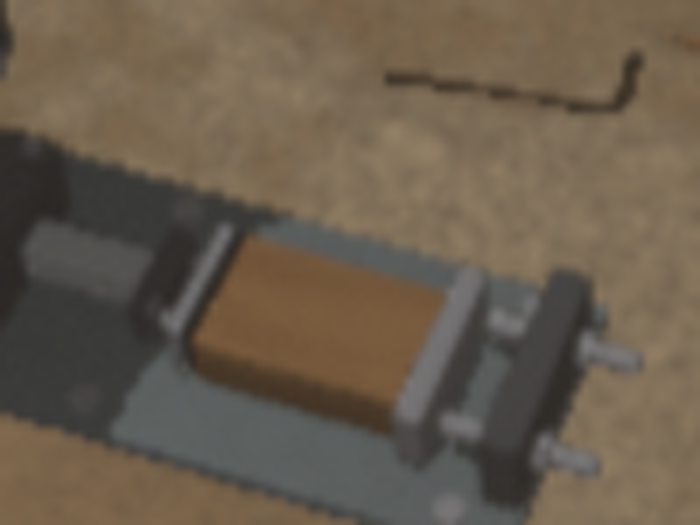

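The crop shows the block against the jaw and almost at the stop. The free-running torque reads about 0.16 N m, so I'll take fine steps and stop when Tz reaches about 0.28, which is roughly 10 N.

```bash
python3 -m inch '[[[0,0,0],[0,0.04,0],30]]'>/dev/null; python3 st.py
python3 -m inch '[[[0,0,0],[0,0.04,0],30]]'>/dev/null; python3 st.py
python3 -m inch '[[[0,0,0],[0,0.03,0],30]]'>/dev/null; python3 st.py
```

```text
t 14.1 turned 1.837 F [-1.1  1.2  2.4] Tz [0.29  0.119 0.267] j6 [-0.451 -0.411 -0.744] open 39.5
t 14.2 turned 1.877 F [-1.5  2.3  2.3] Tz [0.245 0.126 0.383] j6 [-0.46  -0.394 -0.258] open 39.6
t 14.3 turned 1.907 F [-1.2  1.5  3.4] Tz [0.27  0.027 0.412] j6 [-0.417 -0.374  0.033] open 39.2
```

```bash
python3 -m inch '[[[0,0,0],[0,0.03,0],30]]'>/dev/null; python3 st.py
```

```text
t 14.4 turned 1.937 F [-2.1  1.1  3.2] Tz [0.251 0.124 0.449] j6 [-0.457 -0.363 -0.012] open 38.9
```

Tz reached 0.45, which means about 20–24 N. That is under the 30 N limit but higher than needed. I'll ease back slightly to about 12 N, then release and look.

```bash
python3 -m inch '[[[0,0,0],[0,-0.03,0],30],[[0,0,0],[0,-0.06,0],30],[[0,0,0],[0,-0.06,0],30]]'>/dev/null; python3 st.py
python3 -m inch '[[[0,0,0],[0,0,0],45],[[0,0,0],[0,0,0],55],[[0,0,0],[0,0,0],70],[[0,0,0],[0,0,0],85],[[0,0,0],[0,0,0],85],[[0,0,0],[0,0,0],85]]' 20; python3 st.py
```

```text
t 14.7 turned 1.875 F [-1.4  1.7  2.4] Tz [0.255 0.021 0.326] j6 [-0.159 -0.34  -0.061] open 39.8
time: 15.3
ee_pos: [0.5185, -0.0253, 0.0781]
tcp_rot: [-90.3, 0.2, -17.6]
wrist_force: [0.6, -0.3, -0.2]
opening: 0.0851
t 15.3 turned 1.875 F [ 0.6 -0.3 -0.2] Tz [-0.046  0.025 -0.031] j6 [ 0.059 -0.016  0.001] open 85.1
```

```bash
python3 -m inch '[[[0,-30,0],[0,0,0],85],[[0,-70,0],[0,0,0],85],[[0,-110,0],[0,0,0],85],[[0,-130,-30],[0,-0.1,0],85],[[0,-140,-70],[0,-0.2,0],85],[[0,-140,-110],[0,-0.3,0],85],[[0,-140,-125],[0,-0.44,0],85],[[0,-140,-125],[0,-0.44,0],85],[[0,-140,-125],[0,-0.44,0],85]]'; python3 go.py .53 -.144 .21 7.4
python3 - <<'E'
from meas import *
a=bot.camera('wrist'); b=bot.camera('scene')
A=cv2.resize(a['frame'][:300,140:400],None,fx=1.5,fy=1.5)[:450]; B=cv2.resize(b['frame'][180:255,180:280],(390,293),interpolation=cv2.INTER_CUBIC)
im=np.zeros((450,780,3),np.uint8); im[:,:390]=A; im[:293,390:]=B
cv2.imwrite('pics/c5.png',im[:,:,::-1])
c=np.array([.5304,-.1082]);t=np.radians(-82.62);X=np.array([np.cos(t),np.sin(t)]);Y=np.array([-X[1],X[0]])
d=bot.cut_out(a,'block')[0]
for u in cv2.boxPoints(rect(d['region'])):
    w=ray(a,u,.032)[:2]-c; print(u.round(1),(w@X*1e3).round(1),(w@Y*1e3).round(1))
E
```

```text
time: 16.2
ee_pos: [0.4815, -0.1439, 0.2188]
tcp_rot: [-90.2, 0.3, 7.4]
wrist_force: [0.6, 0.2, 0.4]
opening: 0.0852
t 16.2 pos [ 0.4815 -0.1439  0.2188] rot [-90.18   0.34   7.4 ] q [-16.5  -1.5   2.   93.8  -0.3  66.1] open 85.2 F [0.6 0.2 0.4] T [-0.032  0.038  0.004]
shift mm [48.1  8.5 -6.3] turn [ 0.003  0.    -0.006]
[274. 153.] 9.8 -24.3
[312. 153.] 9.9 21.8
[312. 209.] 82.5 26.5
[274. 209.] 82.5 -22.5
```

View pics/c5.png

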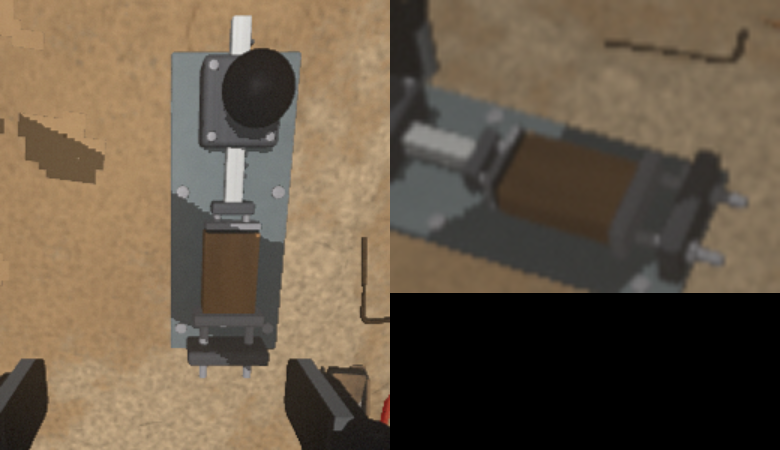

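The block sits square and flush between the jaw plate (row 228) and the stop (row 318), with no visible gap. The gripper is clear of everything and the bystanders haven't moved, so I'm handing in.

```bash
python3 -c "
from workcell import bot
print(bot.job_done())"
```

```text
the job is handed in; nothing more can be done
None
```

I laid the block flat and lengthwise on the clamp bed and let go of it. I then gripped the ball at its widest part and turned it clockwise about 1.94 rad, until the jaw had pushed the block against the stop. After easing the gripper back 0.06 rad, I released the knob and moved the arm clear. It took about 16 s of robot time.

**Final pictures:** in the wrist and scene views the block lies square and flush between jaw and stop, with no visible gap. Nothing touches the robot, and the other tools I could see had not moved.

**Clamping force:** I did not measure it after letting go. The knob torque peaked at 0.45 N m against 0.16 running free, which means about 20–24 N. That is under the 30 N limit but more than the 10 N I aimed for, because I sent one step too many before reading the torque. The torque still read 0.33 N m after I eased back, so the knob itself may barely have turned back. I expect the clamp kept about the 10 N it is rated to hold.

**Position reading:** the last network outline puts the block's stop end at x = 82.5 mm in the clamp's frame. That fits the stop's range of 80–88 mm, but these wrist readings ran about 2 mm high.

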